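# Snap the slim rolling pin into its spring clips

## Robot

A 6-joint arm with a two-finger parallel gripper is mounted at the origin on the work surface. World frame = base frame: x ahead of the robot, y to its left, z up, the work surface at z = 0. Lengths are in m, angles in rad, forces in N, time in s.
With the tool pointing down it reaches from about 0.35 to 0.775 m from the base axis. Payload 7.3 kg.
Tool frame: the origin (TCP) lies at the very end of the fingers, on their centre line; the grasp point (between the pads) lies 19 mm behind it; z points along the fingers, x is the direction in which the jaws open and shut, and the axes are right-handed (so a half turn about z gives the same grasp; the last joint's range is limited). The gripper opens to 92 mm and grips with 3 to 60 N. Pads are 19 mm wide; open, the fingers measure 130 mm over their backs; the gripper's body (75 mm by 190 mm) begins 47 mm behind the grasp point.
Start: joints at [1.163, 0.342, 1.524, -0, 1.275, -0.146], TCP at [0.136, 0.507, 0.227] pointing down, gripper open.
Joint ranges: [-2.53, 2.53], [-0.77, 2.02], [0.04, 2.7], [-1, 4.14], [0.28, 2.66], [-3.11, 3.11]. Speed limits (rad/s): [2.57, 2.57, 3.14, 3.14, 3.14, 3.14].

## Interface

Orientations are given as [roll, pitch, yaw] about the fixed x, y, z axes, in that order (R = Rz(yaw) Ry(pitch) Rx(roll)).
In Python, from cell import observe, read_camera, camera_params, hand_in gives the robot as it stands.
- The arm moves only by the tool apply_moves, never from a script. Its argument "increments" is a list of rows, each an object with "grip": the opening, from 0 (shut) to 1 (fully open); "linear": the shift along the world's x, y, z in mm, a list of three; "turn": the turn, a rotation vector about the world's x, y, z in units of 6 degrees (1.0 is 6 degrees), a list of three. A call has 1 to 10 rows; each row is the pose to reach, as a shift and turn from the pose commanded when the call began; what a row does not reach only later rows make up. A row lasts 1/10 s, in which the tool goes at most 50 mm and 8.59 degrees, less where a joint would pass 70% of its speed; a pose out of reach is approached as far as the arm can. A call with a gripper value outside its range is refused whole. The fingers move at their own pace and stop on an object; "grip_force" is the grip in N (left out, the last holds). Time passes only in rows, so rows that repeat a pose let the fingers close. It gives the time, the measured TCP pose, the force and the opening at its end, in the units of the state.
- observe(): the state, without advancing time (a new reading comes with each control period).
- read_camera(name): name is "scene" or "top" or "wrist"; returns the picture (480x640x3 uint8, red, green, blue); there is no depth.
- camera_params(name): a dict with "camera_matrix" (3x3 intrinsics, pixels), "world_to_cam" (4x4, takes a point from world to camera coordinates); the wrist camera has in their place "hand_eye" (4x4, takes a point from camera to tool coordinates, whose origin is the TCP and whose axes are the tool frame's). Camera axes: x right, y up, looking along -z (the intrinsics and any distortion apply to the point x, -y, -z); pixel columns grow to the right and rows downward; lengths in m; the calibration is good to about 2 mm. A picture is of the moment at which its call begins: read the wrist's pose just before it. camera_params takes no time and is no camera call.
- hand_in(): hands the job in, once; it reports no verdict.
The state is a dict: "time": time; "qpos": joint angles; "qvel": joint speeds; "joint_efforts": joint torques, N m; "tool_pos": TCP position; "tool_rot": TCP orientation; "contact_force": force on the tool from outside, world axes, zero at the start; "torque": the same for the moment, N m; "opening": finger opening in m.
Only numpy, scipy, OpenCV 4.12 (cv2) and the standard library are available. Lean on these libraries where they do the work, as an engineer would, in place of code of your own. Each camera call takes 0.05 s, during which the arm holds its last target.

## Task

Put the slim wooden rolling pin away: lay it along the clip board and press it down until it snaps fully home in both spring clips, then let go. Leave the thick rolling pin where it is.

Things in the scene. Friction and masses are not known exactly. Their poses are not given: they have to be found in the camera images.
- pin: Slim rolling pin, plain wood, about 0.12 kg, lying on the bench: round rod 26 mm in diameter with a six-sided knob at each end (30 mm across flats, 15 mm long), 244 mm long overall. The knobs stop it rolling and hold its axis 15 mm above the bench. Origin: its middle, on its axis; x runs along it, both ends alike.
- board: Clip board fixed to the bench: wood, 300 (x) by 100 (y) by 15 mm thick; origin centre of underside. Two steel spring clips 20 mm long stand on it, centred at x = -75 and +75 mm, 125 mm clear between them for a gripper. Each: a saddle under the pin and two sprung arms with rollers 60 mm above the bench and flared mouths above, 45 mm wide, tops 74 mm up.
- clips (a point): Where the pin's middle lies when fully home: 50 mm above the bench, midway between the clips; x along the board (pin's direction, either way round), z up. A pin laid in the mouths rests 20 mm too high; about 10 to 13 N straight down spreads the rollers 3 mm each side, and after some 10 mm it snaps on to the saddles. The knobs stay outside the clips, with 22 mm of play along x.
- thick_pin: Thick rolling pin of the same shape, wood and length (244 mm) lying on the bench: rod 44 mm in diameter, knobs 50 mm across flats, axis 25 mm above the bench. It does not fit the clips; leave it alone. Origin: its middle, on its axis; x along it.
Not all that is in view belongs to the job. Leave any blue or purple look-alike of the pin alone.

How it is judged:
At the end, for the whole second after the job is handed in: The slim pin lies at rest in both clips: its middle within 4 mm of the seat's height, 10 mm across and 26 mm along, its axis within 0.12 rad (7 degrees) of the board's, which every pin that has snapped in at both ends meets (z of pin in the frame of clips between -0.004 and 0.004 m and y of pin in the frame of clips between -0.01 and 0.01 m and x of pin in the frame of clips between -0.026 and 0.026 m and angle between the x axis of pin and the x axis of clips, either way round below 0.12 rad and linear speed of pin below 0.02 m/s); the robot touches nothing.
It fails at once if the thick pin is moved by more than 30 mm (distance of thick_pin from where it was at the start of the episode above 0.03 m).
It also fails if it takes over 42 s, if anything falls off the work surface, if the arm or the gripper's body presses on something with over 40 N, if the wrist force passes 120 N, or if a joint passes its speed limit or range.

## Working session

There is one attempt and no reset: what is moved stays moved. The work goes in short steps, Python scripts to look and compute and a tool call to move; the robot and the scene stay as the last step left them, time stands still between calls to the robot, and variables do not carry over. Pictures are saved under pics/ and viewed, and the job is handed in when it is done.

Besides the shell and the picture viewer there is one more tool, called after "Call:" in YAML: its name, and indented under it one key for each argument. apply_moves: Moves the arm, as the interface text tells. Its arguments: {"type":"object","properties":{"increments":{"type":"array","items":{"type":"object","properties":{"grip":{"type":"number"},"linear":{"type":"array","items":{"type":"number"}},"turn":{"type":"array","items":{"type":"number"}}}}},"grip_force":{"type":"number"}},"required":["increments"]}

```bash
mkdir -p pics; python3 - <<'E'
from cell import *
import cv2,numpy as np
np.set_printoptions(precision=4,suppress=True)
s=observe();print(s['time'],s['tool_pos'],s['tool_rot'],s['opening'])
for n in ['scene','top']:
    cv2.imwrite(f'pics/{n}0.png',read_camera(n)[:,:,::-1]); print(n,camera_params(n))
print(camera_params('wrist'))
E
```

```text
0.0 [0.1357 0.5067 0.226 ] [-3.1414  0.0015  1.309 ] 0.09176267140729347
scene {'camera_matrix': array([[497.2203,   0.    , 314.2337],
       [  0.    , 497.2203, 234.661 ],
       [  0.    ,   0.    ,   1.    ]]), 'world_to_cam': array([[-0.8235,  0.5673, -0.    ,  0.3607],
       [-0.491 , -0.7127,  0.501 ,  0.2198],
       [ 0.2842,  0.4126,  0.8654, -1.4882],
       [ 0.    ,  0.    ,  0.    ,  1.    ]])}
top {'camera_matrix': array([[443.8641,   0.    , 323.1419],
       [  0.    , 443.8641, 235.9648],
       [  0.    ,   0.    ,   1.    ]]), 'world_to_cam': array([[ 0.0061, -0.9998,  0.0163,  0.0109],
       [ 0.995 ,  0.0077,  0.0999, -0.4811],
       [-0.1001,  0.0156,  0.9949, -1.1017],
       [ 0.    ,  0.    ,  0.    ,  1.    ]])}
{'camera_matrix': array([[364.0754,   0.    , 317.9178],
       [  0.    , 364.0754, 247.1262],
       [  0.    ,   0.    ,   1.    ]]), 'hand_eye': array([[ 1.    , -0.0007, -0.0006,  0.    ],
       [-0.0009, -0.9631, -0.2693, -0.0728],
       [-0.0004,  0.2693, -0.9631, -0.1589],
       [ 0.    ,  0.    ,  0.    ,  1.    ]])}
```

View pics/top0.png

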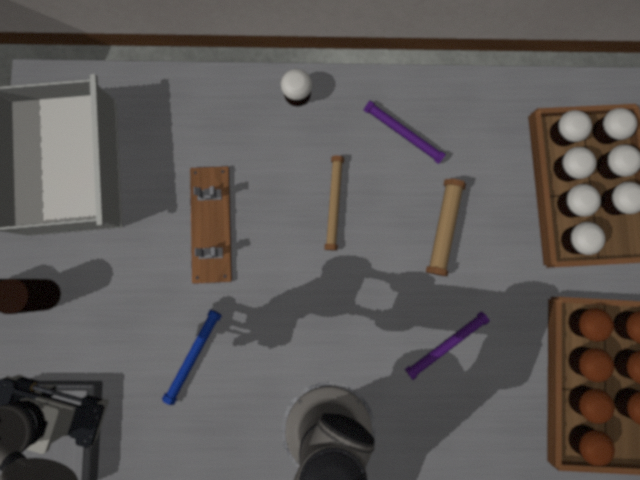

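View pics/scene0.png

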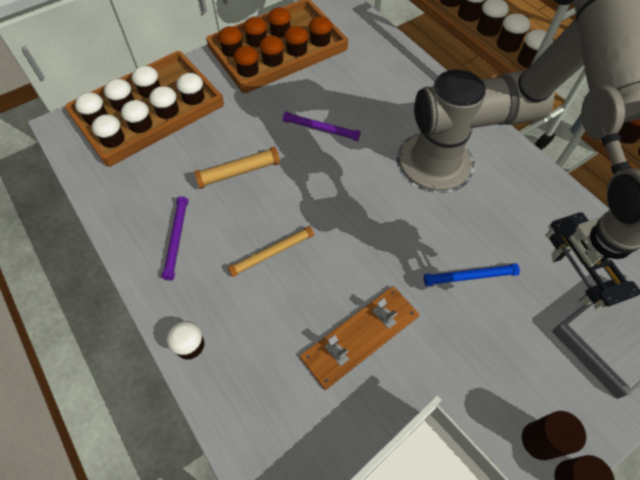

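Candidates in the top picture:
- The wooden pin at (333,203) is the thin one.
- The wooden pin at (446,226) is clearly thicker.
- The purple pins at (404,131) and (447,346) and the blue one at (191,357) are look-alikes.

The one at (333,203) fits the slim plain-wood description. I'll confirm it in an enlarged crop, along with the board.

```bash
python3 - <<'E'
import cv2
im=cv2.imread('pics/top0.png')
c=cv2.resize(im[145:295,300:480],None,fx=4,fy=4,interpolation=cv2.INTER_CUBIC);cv2.imwrite('pics/c1.png',c)
c=cv2.resize(im[155:295,170:260],None,fx=4,fy=4,interpolation=cv2.INTER_CUBIC);cv2.imwrite('pics/c2.png',c)
E
```

```text
(no output)
```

View pics/c1.png

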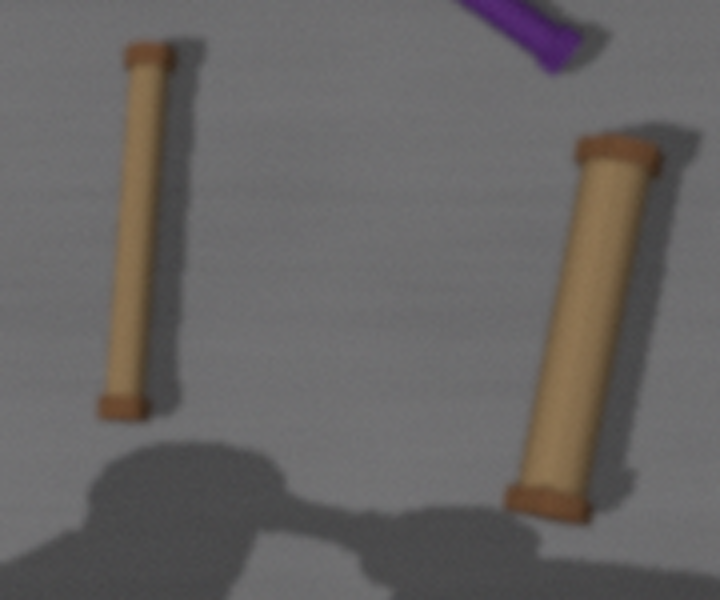

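View pics/c2.png

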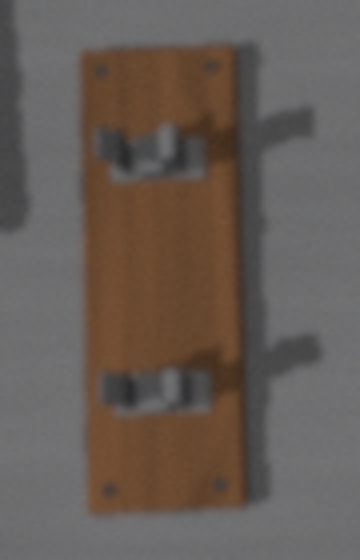

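The left pin (knobs at crop (150,55) and (123,407)) is the slim one. It is about 40 px wide at 4x, against 68 px for the thick pin. The board's corners show clearly in the second crop.

```bash
cat > h.py <<'E'
import numpy as np,cv2
from cell import *
from scipy.spatial.transform import Rotation as R
np.set_printoptions(precision=4,suppress=True)
def ray(name,uv,z,s=None):
    p=camera_params(name);K=p['camera_matrix']
    if name=='wrist':
        T=np.eye(4);T[:3,:3]=R.from_euler('xyz',s['tool_rot']).as_matrix();T[:3,3]=s['tool_pos'];M=T@p['hand_eye']
    else: M=np.linalg.inv(p['world_to_cam'])
    d=np.array([(uv[0]-K[0,2])/K[0,0],-(uv[1]-K[1,2])/K[1,1],-1]);d=M[:3,:3]@d;o=M[:3,3]
    return o+d*(z-o[2])/d[2]
def proj(name,P,s=None):
    p=camera_params(name);K=p['camera_matrix']
    if name=='wrist':
        T=np.eye(4);T[:3,:3]=R.from_euler('xyz',s['tool_rot']).as_matrix();T[:3,3]=s['tool_pos'];M=np.linalg.inv(T@p['hand_eye'])
    else: M=p['world_to_cam']
    q=M[:3,:3]@np.array(P)+M[:3,3]
    return K[0,0]*q[0]/-q[2]+K[0,2], K[1,1]*-q[1]/-q[2]+K[1,2]
E
python3 - <<'E'
from h import *
f=lambda x,y,ox,oy:((x+.5)/4-.5+ox,(y+.5)/4-.5+oy)
a=ray('top',f(151,44,300,145),.015);b=ray('top',f(123,419,300,145),.015)
print('pin',a,b,(a+b)/2,np.linalg.norm(a-b),np.arctan2(*(a-b)[[1,0]]))
C=[ray('top',f(x,y,170,155),.015) for x,y in [(82,50),(236,45),(244,505),(90,513)]]
print(np.array(C),np.mean(C,0)); d=(C[0]+C[1]-C[2]-C[3])/2;print(np.linalg.norm(d),np.arctan2(d[1],d[0]))
a=ray('top',(454.5,182),.025);b=ray('top',(437,271),.025);print('thick',(a+b)/2)
E
```

```text
pin [ 0.6925 -0.0218  0.015 ] [ 0.4477 -0.0046  0.015 ] [ 0.5701 -0.0132  0.015 ] 0.24546839723038924 -0.06997050771259332
[[0.658  0.3589 0.015 ]
 [0.6623 0.2598 0.015 ]
 [0.3662 0.2467 0.015 ]
 [0.3606 0.3432 0.015 ]] [0.5118 0.3022 0.015 ]
0.2970918692741808 0.048463454330085566
thick [ 0.5087 -0.2987  0.025 ]
```

Call:
apply_moves:
  increments:
    - {"grip": 1,"linear": [434,-520,-30],"turn": [0,0,1.83]}
    - {"grip": 1,"linear": [434,-520,-30],"turn": [0,0,1.83]}
    - {"grip": 1,"linear": [434,-520,-30],"turn": [0,0,1.83]}
    - {"grip": 1,"linear": [434,-520,-30],"turn": [0,0,1.83]}
    - {"grip": 1,"linear": [434,-520,-30],"turn": [0,0,1.83]}
    - {"grip": 1,"linear": [434,-520,-30],"turn": [0,0,1.83]}
    - {"grip": 1,"linear": [434,-520,-30],"turn": [0,0,1.83]}
    - {"grip": 1,"linear": [434,-520,-30],"turn": [0,0,1.83]}
    - {"grip": 1,"linear": [434,-520,-30],"turn": [0,0,1.83]}
    - {"grip": 1,"linear": [434,-520,-30],"turn": [0,0,1.83]}
  grip_force: 40

```text
time: 1.1
tool_pos: [0.4542, 0.1249, 0.2046]
tool_rot: [-3.141, -0.0, 1.5]
contact_force: [1.3, 0.1, 0.6]
opening: 0.0921
```

Call:
apply_moves:
  increments:
    - {"grip": 1,"linear": [116,-138,-45],"turn": [0,0,0]}
    - {"grip": 1,"linear": [116,-138,-45],"turn": [0,0,0]}
    - {"grip": 1,"linear": [116,-138,-45],"turn": [0,0,0]}
    - {"grip": 1,"linear": [116,-138,-45],"turn": [0,0,0]}
    - {"grip": 1,"linear": [116,-138,-45],"turn": [0,0,0]}
    - {"grip": 1,"linear": [116,-138,-45],"turn": [0,0,0]}

```text
time: 1.7
tool_pos: [0.5688, -0.0115, 0.1588]
tool_rot: [-3.139, -0.001, 1.499]
contact_force: [0.0, -0.0, -0.4]
opening: 0.0918
```

```bash
python3 - <<'E'
from h import *
s=observe();im=read_camera('wrist');print(s['time'],s['tool_pos'],s['tool_rot'],s['qvel'])
import json;json.dump({k:list(map(float,s[k])) for k in['tool_pos','tool_rot']},open('s1.json','w'))
cv2.imwrite('pics/w1.png',im[:,:,::-1])
print([proj('wrist',p,s) for p in [(.6925,-.0218,.015),(.4477,-.0046,.015),(.5701,-.0132,.015)]])
E
```

```text
1.7 [ 0.5688 -0.0115  0.1588] [-3.1393 -0.0006  1.4992] [ 0.0317 -0.0333  0.0195  0.0017  0.0024  0.0035]
[(np.float64(315.8809149777254), np.float64(361.83800171410775)), (np.float64(315.2131310593263), np.float64(80.00381932942992)), (np.float64(315.58214750408223), np.float64(235.74498818478685))]
```

View pics/w1.png

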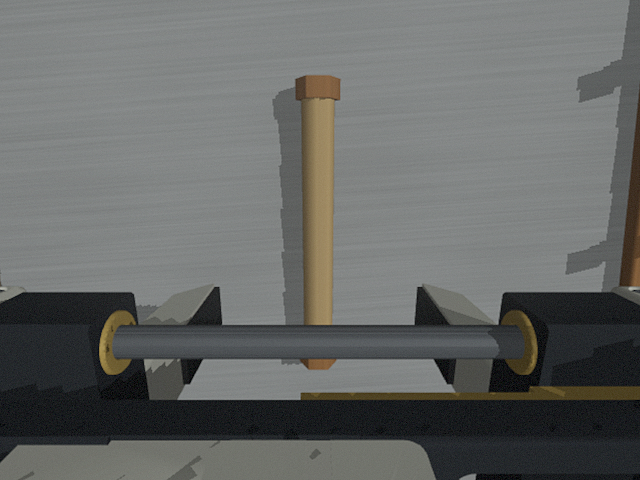

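The wrist picture shows the slim pin on column 317–318, centred between the fingers (pads at 220 and 416). Its ends are at rows 77 and 368, matching the prediction to about 1 mm. Now I'll descend and grip.

Call:
apply_moves:
  increments:
    - {"grip": 1,"linear": [1,0,-50]}
    - {"grip": 1,"linear": [1,0,-100]}
    - {"grip": 1,"linear": [1,0,-130]}
    - {"grip": 1,"linear": [1,0,-146]}
    - {"grip": 1,"linear": [1,0,-152]}
    - {"grip": 1,"linear": [1,0,-152]}
    - {"grip": 1,"linear": [1,0,-152]}
  grip_force: 50

```text
schema error: expected keys grip, linear, turn
```

Call:
apply_moves:
  increments:
    - {"grip": 0}
    - {"grip": 0}
    - {"grip": 0}
    - {"grip": 0}
    - {"grip": 0}
    - {"grip": 0}
    - {"grip": 0}
    - {"grip": 0}
    - {"grip": 0}
    - {"grip": 0}
  grip_force: 50

```text
schema error: expected keys grip, linear, turn
```

Call:
apply_moves:
  increments:
    - {"grip": 1,"linear": [1,0,-50],"turn": [0,0,0]}
    - {"grip": 1,"linear": [1,0,-100],"turn": [0,0,0]}
    - {"grip": 1,"linear": [1,0,-130],"turn": [0,0,0]}
    - {"grip": 1,"linear": [1,0,-146],"turn": [0,0,0]}
    - {"grip": 1,"linear": [1,0,-152],"turn": [0,0,0]}
    - {"grip": 1,"linear": [1,0,-152],"turn": [0,0,0]}
    - {"grip": 1,"linear": [1,0,-152],"turn": [0,0,0]}
  grip_force: 50

```text
time: 2.45
tool_pos: [0.571, -0.0106, 0.0092]
tool_rot: [3.139, 0.0, 1.502]
contact_force: [0.5, 0.4, -0.2]
opening: 0.0919
```

Call:
apply_moves:
  increments:
    - {"grip": 0,"linear": [0,-1,-2],"turn": [0,0,0]}
    - {"grip": 0,"linear": [0,-1,-2],"turn": [0,0,0]}
    - {"grip": 0,"linear": [0,-1,-2],"turn": [0,0,0]}
    - {"grip": 0,"linear": [0,-1,-2],"turn": [0,0,0]}
    - {"grip": 0,"linear": [0,-1,-2],"turn": [0,0,0]}
    - {"grip": 0,"linear": [0,-1,-2],"turn": [0,0,0]}
    - {"grip": 0,"linear": [0,-1,-2],"turn": [0,0,0]}
    - {"grip": 0,"linear": [0,-1,-2],"turn": [0,0,0]}
  grip_force: 50

```text
time: 3.25
tool_pos: [0.5703, -0.0121, 0.0058]
tool_rot: [-3.142, -0.0, 1.501]
contact_force: [-0.0, -0.2, 0.0]
opening: 0.0324
```

Call:
apply_moves:
  increments:
    - {"grip": 0,"linear": [0,0,0],"turn": [0,0,0]}
    - {"grip": 0,"linear": [0,0,0],"turn": [0,0,0]}
    - {"grip": 0,"linear": [0,0,0],"turn": [0,0,0]}
    - {"grip": 0,"linear": [0,0,0],"turn": [0,0,0]}

```text
time: 3.65
tool_pos: [0.5703, -0.0121, 0.0058]
tool_rot: [-3.142, -0.0, 1.501]
contact_force: [0.0, 0.6, 0.4]
opening: 0.0248
```

Call:
apply_moves:
  increments:
    - {"grip": 0,"linear": [0,0,40],"turn": [0,0,0]}
    - {"grip": 0,"linear": [0,0,85],"turn": [0,0,0]}
    - {"grip": 0,"linear": [0,0,125],"turn": [0,0,0]}
    - {"grip": 0,"linear": [0,0,150],"turn": [0,0,0]}
    - {"grip": 0,"linear": [0,0,150],"turn": [0,0,0]}

```text
time: 4.15
tool_pos: [0.5724, -0.0125, 0.1598]
tool_rot: [3.134, 0.001, 1.501]
contact_force: [0.3, -0.3, -1.6]
opening: 0.0246
```

Call:
apply_moves:
  increments:
    - {"grip": 0,"linear": [-8,40,0],"turn": [0,0,0.3]}
    - {"grip": 0,"linear": [-16,85,0],"turn": [0,0,0.6]}
    - {"grip": 0,"linear": [-24,130,0],"turn": [0,0,0.9]}
    - {"grip": 0,"linear": [-32,175,0],"turn": [0,0,1.13]}
    - {"grip": 0,"linear": [-40,220,0],"turn": [0,0,1.13]}
    - {"grip": 0,"linear": [-48,260,0],"turn": [0,0,1.13]}
    - {"grip": 0,"linear": [-54,295,0],"turn": [0,0,1.13]}
    - {"grip": 0,"linear": [-58,314,0],"turn": [0,0,1.13]}
    - {"grip": 0,"linear": [-58,314,0],"turn": [0,0,1.13]}
    - {"grip": 0,"linear": [-58,314,0],"turn": [0,0,1.13]}

```text
time: 5.15
tool_pos: [0.5116, 0.3015, 0.1543]
tool_rot: [-3.139, 0.001, 1.62]
contact_force: [0.2, -0.3, -1.7]
opening: 0.0248
```

```bash
python3 - <<'E'
from h import *
s=observe();im=read_camera('wrist');print(s['time'],s['tool_pos'],s['tool_rot'],s['contact_force'],s['opening'])
cv2.imwrite('pics/w2.png',im[:,:,::-1]);cv2.imwrite('pics/t2.png',read_camera('top')[:,:,::-1])
E
```

```text
5.15 [0.5116 0.3015 0.1543] [-3.1393  0.0013  1.6201] [ 0.1508 -0.3074 -1.7434] 0.02477417614388289
```

View pics/w2.png

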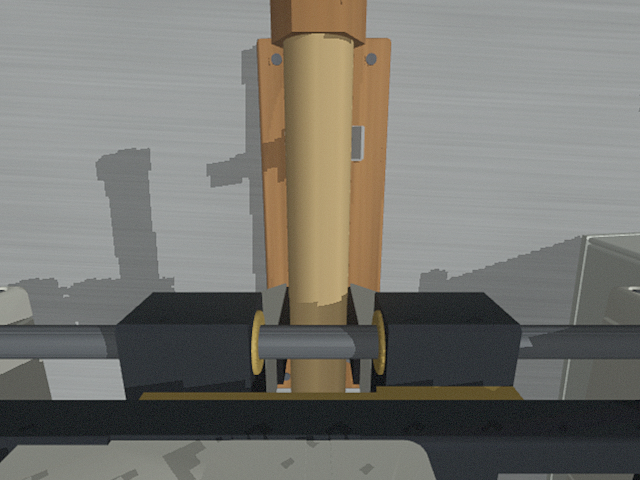

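View pics/t2.png

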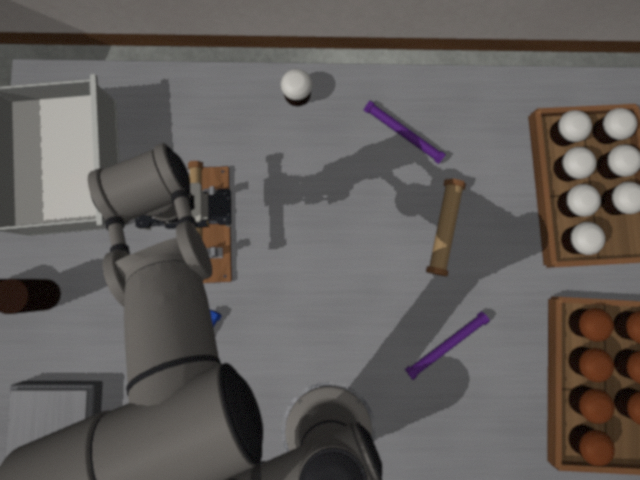

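```bash
python3 - <<'E'
from h import *
s=observe()
im=cv2.imread('pics/w2.png');cv2.imwrite('pics/w2c.png',cv2.resize(im[20:300,220:420],None,fx=2.1,fy=2.1,interpolation=cv2.INTER_CUBIC))
w=lambda u,v,z:ray('wrist',(u,v),z,s)[:2]
l=[w(258,40,.015),w(267,290,.015)];r=[w(390,39,.015),w(379.5,290,.015)]
print('L',l,'R',r)
for a in (l,r):
    d=a[1]-a[0];print(np.linalg.norm(d),np.arctan2(d[1],d[0]))
e=(l[0]+r[0])/2;print('end mid',e, 'width',np.linalg.norm(l[0]-r[0]))
zp=s['tool_pos'][2]+.0092
p=[w(319,35,zp),w(319,290,zp)];d=p[1]-p[0];print('pin',p,np.arctan2(d[1],d[0]))
m=[(l[i]+r[i])/2 for i in(0,1)];d=m[1]-m[0];print('mid',m,np.arctan2(d[1],d[0]), 'centre', m[0]+d/np.linalg.norm(d)*.15)
d/=np.linalg.norm(d)
c=m[0]+d*.15; print('pin lat rel board',[np.cross(d,q-c) for q in p])
E
```

```text
L [array([0.367 , 0.2497]), array([0.5642, 0.2584])] R [array([0.3616, 0.3467]), array([0.5594, 0.3575])]
0.19742685789907072 0.04414741000461994
0.19806711070930913 0.054468036837450495
end mid [0.3643 0.2982] width 0.09709451326946382
pin [array([0.4006, 0.2959]), array([0.501 , 0.3008])] 0.04889576150380009
mid [array([0.3643, 0.2982]), array([0.5618, 0.3079])] 0.04931607736510374 centre [0.5141 0.3056]
pin lat rel board [array(-0.0041), array(-0.0041)]<stdin>:14: DeprecationWarning: Arrays of 2-dimensional vectors are deprecated. Use arrays of 3-dimensional vectors instead. (deprecated in NumPy 2.0)
```

View pics/w2c.png

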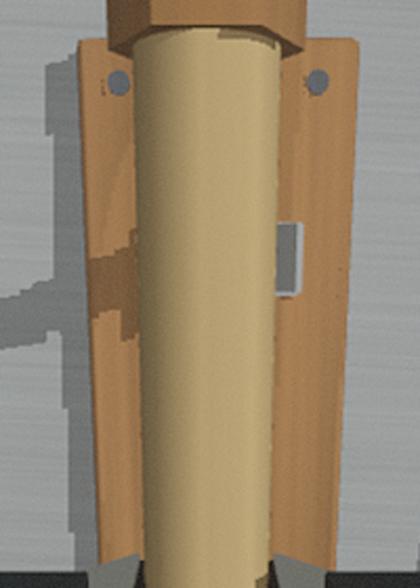

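The wrist camera puts the pin about 4 mm to −y of the board's midline, while the top camera puts it about 1 mm off. I'll cross-check with the first scene picture.

```bash
python3 - <<'E'
import cv2
im=cv2.imread('pics/scene0.png');cv2.imwrite('pics/s0c.png',cv2.resize(im[275:400,290:430],None,fx=5,fy=4.8,interpolation=cv2.INTER_CUBIC))
E
```

```text
(no output)
```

View pics/s0c.png

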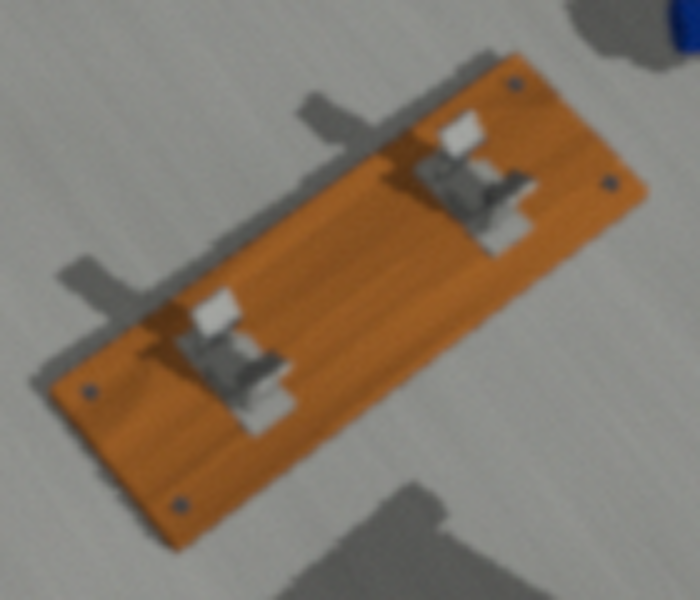

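```bash
python3 - <<'E'
from h import *
f=lambda x,y:((x+.5)/5-.5+290,(y+.5)/4.8-.5+275)
B=np.array([ray('scene',f(*p),.016) for p in [(90,393),(180,505),(515,84),(610,184)]]);print(B,B.mean(0))
B=np.array([ray('scene',f(*p),.015) for p in [(50,386),(178,546),(517,55),(648,192)]]);print(B,B.mean(0))
g=lambda x,y:((x+.5)/4-.5+170,(y+.5)/4-.5+155)
B=np.array([ray('top',g(*p),.016) for p in [(101,70),(211,66),(220,485),(110,490)]]);print('top bolts',B,B.mean(0))
s=observe()
# wrist bolts
print([ray('wrist',p,.016,s) for p in[(276.7,59.5),(371.5,59)]])
E
```

```text
[[0.6481 0.2773 0.016 ]
 [0.6445 0.346  0.016 ]
 [0.3783 0.2629 0.016 ]
 [0.3749 0.3331 0.016 ]] [0.5115 0.3048 0.016 ]
[[0.6616 0.2634 0.015 ]
 [0.6563 0.3611 0.015 ]
 [0.3666 0.2503 0.015 ]
 [0.3619 0.3469 0.015 ]] [0.5116 0.3054 0.015 ]
top bolts [[0.6447 0.3459 0.016 ]
 [0.6481 0.2753 0.016 ]
 [0.3787 0.262  0.016 ]
 [0.3751 0.3309 0.016 ]] [0.5117 0.3035 0.016 ]
[array([0.3795, 0.2638, 0.016 ]), array([0.3758, 0.3341, 0.016 ])]
```

Three estimates of the board's y now agree within 2 mm: scene 0.305, top bolts 0.3035 and wrist 0.3055. I'll shift +3 mm in y and lower to just above the mouths.

Call:
apply_moves:
  increments:
    - {"grip": 0,"linear": [0,3,-10],"turn": [0,0,0]}
    - {"grip": 0,"linear": [0,3,-30],"turn": [0,0,0]}
    - {"grip": 0,"linear": [0,3,-55],"turn": [0,0,0]}
    - {"grip": 0,"linear": [0,3,-70],"turn": [0,0,0]}
    - {"grip": 0,"linear": [0,3,-80],"turn": [0,0,0]}
    - {"grip": 0,"linear": [0,3,-80],"turn": [0,0,0]}
    - {"grip": 0,"linear": [0,3,-80],"turn": [0,0,0]}
  grip_force: 60

```text
time: 5.95
tool_pos: [0.5128, 0.3047, 0.0761]
tool_rot: [3.141, -0.0, 1.618]
contact_force: [0.1, -0.2, -1.3]
opening: 0.0248
```

```bash
python3 - <<'E'
from h import *
s=observe();im=read_camera('wrist');print(s['time'],s['tool_pos'],s['tool_rot'],s['contact_force'],s['opening'])
cv2.imwrite('pics/w3.png',im[:,:,::-1]);c=read_camera('scene')[:,:,::-1]
cv2.imwrite('pics/s3.png',cv2.resize(c[240:420,270:480],None,fx=3.3,fy=3.3,interpolation=cv2.INTER_CUBIC))
E
```

```text
5.95 [0.5128 0.3047 0.0761] [ 3.141  -0.0003  1.6185] [ 0.0677 -0.1891 -1.3289] 0.024757552072675784
```

View pics/w3.png

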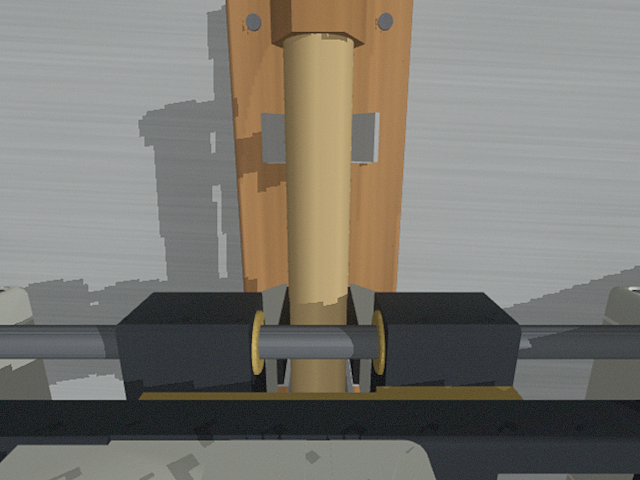

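View pics/s3.png

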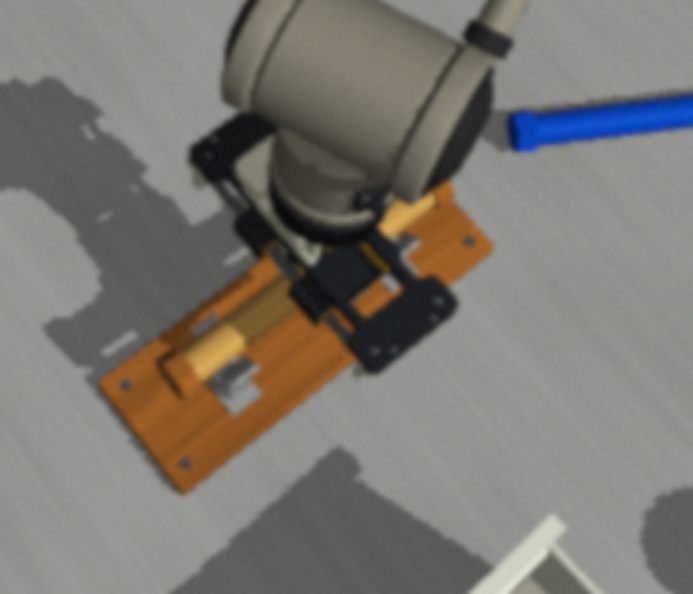

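The pin (column 319) lies over the middle of the clip base (262–379, centre 320.5) and is parallel to it, with the knobs outside the clips. I'll press down slowly.

Call:
apply_moves:
  increments:
    - {"grip": 0,"linear": [0,0,-6],"turn": [0,0,0]}
    - {"grip": 0,"linear": [0,0,-11],"turn": [0,0,0]}
    - {"grip": 0,"linear": [0,0,-14],"turn": [0,0,0]}
    - {"grip": 0,"linear": [0,0,-16],"turn": [0,0,0]}
    - {"grip": 0,"linear": [0,0,-18],"turn": [0,0,0]}
    - {"grip": 0,"linear": [0,0,-18],"turn": [0,0,0]}
  grip_force: 60

```text
time: 6.65
tool_pos: [0.5122, 0.3055, 0.0584]
tool_rot: [3.141, -0.001, 1.619]
contact_force: [-3.0, 3.4, 4.9]
opening: 0.0245
```

Call:
apply_moves:
  increments:
    - {"grip": 0,"linear": [0,0,-2],"turn": [0,0,0]}
    - {"grip": 0,"linear": [0,0,-4],"turn": [0,0,0]}
    - {"grip": 0,"linear": [0,0,-6],"turn": [0,0,0]}
    - {"grip": 0,"linear": [0,0,-8],"turn": [0,0,0]}
    - {"grip": 0,"linear": [0,0,-8],"turn": [0,0,0]}
  grip_force: 60

```text
time: 7.15
tool_pos: [0.5122, 0.3055, 0.0502]
tool_rot: [3.141, -0.001, 1.619]
contact_force: [-1.5, 4.0, 2.1]
opening: 0.0248
```

Call:
apply_moves:
  increments:
    - {"grip": 0,"linear": [0,0,-2],"turn": [0,0,0]}
    - {"grip": 0,"linear": [0,0,-4],"turn": [0,0,0]}
    - {"grip": 0,"linear": [0,0,-6],"turn": [0,0,0]}
    - {"grip": 0,"linear": [0,0,-8],"turn": [0,0,0]}
    - {"grip": 0,"linear": [0,0,-9],"turn": [0,0,0]}
    - {"grip": 0,"linear": [0,0,-9],"turn": [0,0,0]}
  grip_force: 60

```text
time: 7.75
tool_pos: [0.5121, 0.3051, 0.0407]
tool_rot: [-3.141, -0.0, 1.619]
contact_force: [-3.3, 5.2, 0.5]
opening: 0.0247
```

```bash
python3 - <<'E'
from h import *
s=observe();im=read_camera('wrist');print(s['time'],s['tool_pos'],s['tool_rot'],s['contact_force'],s['torque'],s['opening'])
cv2.imwrite('pics/w4.png',im[:,:,::-1]);c=read_camera('scene')[:,:,::-1]
cv2.imwrite('pics/s4.png',cv2.resize(c[240:420,270:480],None,fx=3.3,fy=3.3,interpolation=cv2.INTER_CUBIC))
E
```

```text
7.75 [0.5121 0.3051 0.0407] [-3.1412 -0.0003  1.619 ] [-3.3164  5.1808  0.4664] [0.7654 0.4596 0.1142] 0.024654408123728957
```

View pics/w4.png

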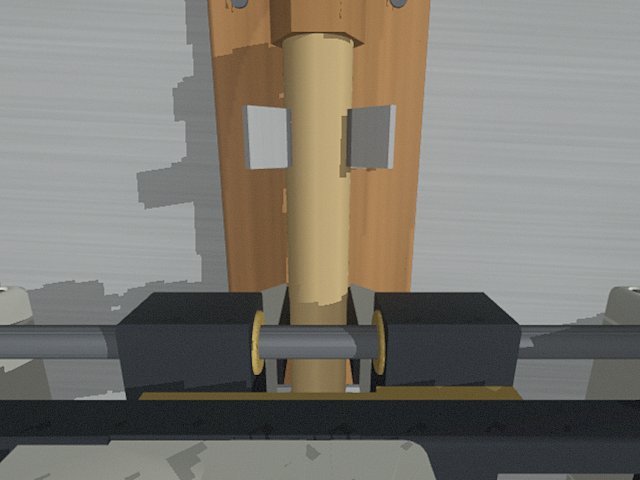

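View pics/s4.png

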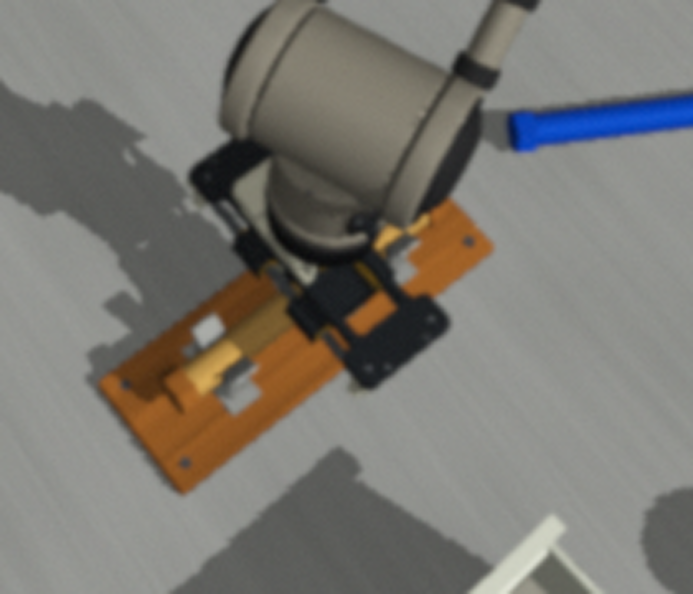

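The pin is down between the arms of the clip, and its unchanged size in the wrist view means it hasn't slipped. Its axis is at about 0.050 m. I'll push a few more millimetres to feel the saddles.

Call:
apply_moves:
  increments:
    - {"grip": 0,"linear": [0,0,-1],"turn": [0,0,0]}
    - {"grip": 0,"linear": [0,0,-2],"turn": [0,0,0]}
    - {"grip": 0,"linear": [0,0,-3],"turn": [0,0,0]}
    - {"grip": 0,"linear": [0,0,-3],"turn": [0,0,0]}

```text
time: 8.25
tool_pos: [0.5122, 0.3051, 0.0405]
tool_rot: [3.141, -0.001, 1.619]
contact_force: [-8.7, 0.9, 21.2]
opening: 0.0246
```

It has hit a hard stop at 0.0405 with 21 N, so it is on the saddles. I'll relax, open and rise.

Call:
apply_moves:
  increments:
    - {"grip": 0,"linear": [0,0,3],"turn": [0,0,0]}
    - {"grip": 0.7,"linear": [0,0,3],"turn": [0,0,0]}
    - {"grip": 0.7,"linear": [0,0,3],"turn": [0,0,0]}
    - {"grip": 0.7,"linear": [0,0,3],"turn": [0,0,0]}
    - {"grip": 0.7,"linear": [0,0,3],"turn": [0,0,0]}
    - {"grip": 0.7,"linear": [0,0,3],"turn": [0,0,0]}
    - {"grip": 0.7,"linear": [0,0,3],"turn": [0,0,0]}

```text
time: 8.95
tool_pos: [0.5124, 0.3047, 0.0407]
tool_rot: [-3.142, 0.0, 1.619]
contact_force: [0.0, -0.4, -0.2]
opening: 0.0634
```

Call:
apply_moves:
  increments:
    - {"grip": 0.7,"linear": [0,0,15],"turn": [0,0,0]}
    - {"grip": 0.7,"linear": [0,0,40],"turn": [0,0,0]}
    - {"grip": 0.7,"linear": [0,0,80],"turn": [0,0,0]}
    - {"grip": 0.7,"linear": [0,0,120],"turn": [0,0,0]}
    - {"grip": 0.7,"linear": [0,0,140],"turn": [0,0,0]}
    - {"grip": 0.7,"linear": [-40,40,140],"turn": [0,0,0]}
    - {"grip": 0.7,"linear": [-70,80,140],"turn": [0,0,0]}
    - {"grip": 0.7,"linear": [-100,120,140],"turn": [0,0,0]}
    - {"grip": 0.7,"linear": [-100,140,140],"turn": [0,0,0]}
    - {"grip": 0.7,"linear": [-100,140,140],"turn": [0,0,0]}

```text
time: 9.95
tool_pos: [0.4107, 0.4478, 0.1808]
tool_rot: [3.141, -0.001, 1.623]
contact_force: [0.8, -0.5, -0.8]
opening: 0.0646
```

```bash
python3 - <<'E'
from h import *
s=observe();print(s['time'],s['tool_pos'],s['contact_force'],s['opening'])
c=read_camera('scene')[:,:,::-1];cv2.imwrite('pics/s5f.png',c)
cv2.imwrite('pics/s5.png',cv2.resize(c[270:400,290:430],None,fx=5,fy=4.6,interpolation=cv2.INTER_CUBIC))
t=read_camera('top')[:,:,::-1];cv2.imwrite('pics/t5.png',t)
R_=R.from_euler('z',.049).as_matrix()
for z in (.05,.06,.07):
  print(z,[[np.round(proj(n,np.array([.512,.3045,z])+R_@[x,0,0]),1) for x in(-.122,.122)] for n in('scene','top')])
E
```

```text
9.95 [0.4107 0.4478 0.1808] [ 0.7909 -0.4877 -0.8391] 0.06457990289400564
0.05 [[array([400. , 300.2]), array([320.7, 360.5])], [array([206.9, 270.9]), array([205.3, 173.2])]]
0.06 [[array([400.6, 298.6]), array([320.8, 359.3])], [array([205.9, 270.8]), array([204.3, 172.3])]]
0.07 [[array([401.2, 296.9]), array([320.8, 358. ])], [array([204.9, 270.8]), array([203.3, 171.3])]]
```

View pics/s5.png

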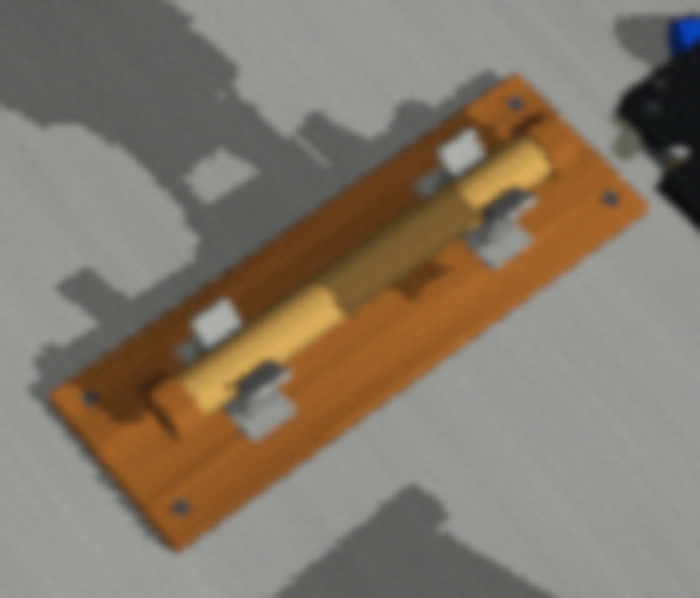

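View pics/t5.png

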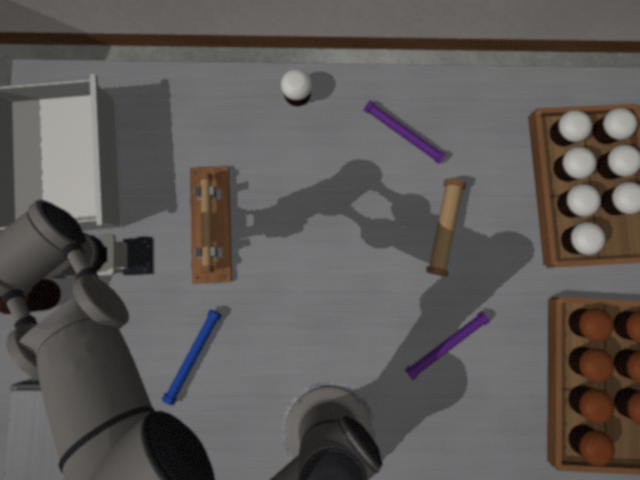

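The pin lies in both clips, below the arm tops. Its ends are at scene (403,302) and (324,359), which fits the seat height rather than 20 mm higher. The thick pin hasn't moved in the top view (knobs still at (454,182) and (437,271)). The arm is clear.

```bash
python3 -c "
from cell import *
s=observe();print(s['time'],s['contact_force'],s['qvel']);print(hand_in())"
```

```text
10.05 [-0.11746364  0.01846704 -0.66611847] [-0.03290907 -0.00538014  0.01464013 -0.00060396  0.00315555 -0.00054559]
the job is handed in; nothing more can be done
None
```

The slim rolling pin is in both spring clips and released. I gripped it at its middle, laid it along the clip board and pressed it down. I handed in at about 10 s of the 42 s allowed; hand-in gives no verdict.

- **Seating:** the pin stopped firmly with its axis about 50 mm above the bench, and a further push met 21 N without moving it. The last scene picture shows it down in both clips.
- **Press force:** I saw no clear 10–13 N peak while pressing, because the force was only read at the end of each call. I judged the snap from the hard stop and the pictures.
- **Camera disagreement:** the cameras differed by about 3 mm on the board's sideways position. I used a middle value, well within the clip mouths.
- **Rest of the scene:** the thick pin and the blue and purple look-alikes showed no movement in the top view. The arm was clear, with contact force near zero.

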